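# Offer the lamp ball to the harbour light

## Task

The red glass ball in the dished plate is the lamp for the white lighthouse model. Pick the plate up by its blue arched handle straight off the brass ring on the deck panel, about 8 cm clear, and then, staying above the ring, give it a slow quarter turn so that its yellow pouring lip points straight at the lighthouse and not at the copper smokestack. Keep the plate level and the ball in the middle all the way, leave everything else where it stands, and finish still holding the plate up there, level and still: do not put it down.

Things in the scene. Friction and masses are not known exactly. Their poses are not given: they have to be found in the camera images.
- dish_grip (a point): Centre of the plate's handle grip: a blue bar 80 mm long (this frame's y), 16 mm wide (x), 22 mm high, on a steel arch over the plate's middle, open 67 mm below down to the ball. Axes are the plate's: x from its middle to the yellow lip, z up. The grip's centre is 120 mm above the plate's underside. Plate: 0.2 to 0.45 kg, balanced under the grip; 144 mm across, 24 mm high, foot 90 mm across.
- dish_floor (a point): Middle of the plate's inner floor, 10 mm above its underside (110 mm straight below the grip's centre). Same axes as dish_grip. The floor is flat for about 15 mm around and then rises gently (about 8 degrees) and, past 45 mm, steeply to the rim.
- dish_lip (a point): Outer end of the yellow pouring lip (a trough 36 mm wide), 102 mm from the plate's middle along +x and 24 mm above its underside. At the start it points roughly square to the line from the plate to the lighthouse.
- ball_center (a point): Centre of the loose red ball, 32 mm in diameter, 45 g, which rolls freely in the plate; it starts in the middle.
- panel: Planked deck panel, 200 x 200 x 18 mm, lying fixed on the bench between the rust-brown jaws of a clamp at its +x and -x edges (30 mm high, screw end 34 mm; the screw sticks out to 182 mm on the -x side). Origin at the centre of its underside. A flush brass ring, 180 mm across, is inlaid in the middle of its top; the plate stands at its middle at the start.
- lighthouse: White lighthouse model with a red band, 84 mm across the base and 101 mm high, with an open cup (the lantern) on top; loose, 0.35 kg. Origin at the centre of its underside. It stands on the bench about 210 mm from the plate, on the left or the right of the panel (panel's +y or -y side).
- smokestack: Copper smokestack, 76 mm across the base and 106 mm high, loose, 0.35 kg, standing on the side of the panel opposite the lighthouse. Origin at the centre of its underside.
- rasp: Steel rasp with a wooden handle, 250 mm long, 25 mm high, lying on the bench beyond the panel. Origin near the middle of its length, on the bench; x along its length towards the steel end.
- weight: Smooth grey granite weight, 74 mm across, 42 mm high, standing on the bench beyond the panel. Origin at the centre of its underside.
Things that resemble listed ones, but are neither listed nor needed, are in the scene too. Of the things like the part that bears dish_grip, leave any that is green, purple or turquoise; of the rest the larger one is meant.

How it is judged:
By the outcome, as a careful person would: the job done as asked, in the order asked, and still so for the second after the job is handed in, while the arm keeps its last pose, push and grip.
It also fails if it takes over 48 s, if anything falls off the work surface, if the arm or the gripper's body presses on something with over 40 N, if the wrist force passes 120 N, or if a joint passes its speed limit or range.

## Robot

A 6-joint arm with a two-finger parallel gripper is mounted at the origin on the work surface. World frame = base frame: x ahead of the robot, y to its left, z up, the work surface at z = 0. Lengths are in m, angles in rad, forces in N, time in s.
With the tool pointing down it reaches from about 0.375 to 0.9 m from the base axis. Payload 3.1 kg.
Tool frame: the origin (TCP) lies at the very end of the fingers, on their centre line; the grasp point (between the pads) lies 19 mm behind it; z points along the fingers, y is the line along which they close (so a half turn about z gives the same grasp; the last joint's range is limited). The gripper opens to 85 mm and grips with 20 to 120 N. Pads are 22 mm wide; open, the fingers measure 114 mm over their backs; the gripper's body (76 mm by 85 mm) begins 54 mm behind the grasp point. The pads swing forward as they close: fully open they stand 13 mm farther back than shut.
Start: joints at [1.024, 0.527, 1.433, -0, 1.181, -0.178], TCP at [0.225, 0.583, 0.231] pointing down, gripper open.
Joint ranges: [-3.08, 3.08], [-0.75, 2.2], [0.22, 2.44], [-1.43, 4.57], [0, 2.65], [-2.85, 2.85]. Speed limits (rad/s): [2.79, 2.79, 3.14, 3.14, 3.14, 3.14].

## Interface

Orientations are given as a unit quaternion [x, y, z, w].
In Python, from station import manip gives the robot as it stands.
- The arm moves only by the shell command python3 -m handwheel 'ROWS' [FORCE]. ROWS is JSON, a list of rows, each a list of 7 numbers: the shift along the world's x, y, z in mm, then the turn, a rotation vector about the world's x, y, z in degrees, then the opening, from 0 (shut) to 1 (fully open). A call has exactly 10 rows; each row shifts and turns the commanded pose from where the row before left it; what a row does not reach is not made up. A row lasts 1/8 s, in which the tool goes at most 62.5 mm and 10.7 degrees, less where a joint would pass 70% of its speed; a pose out of reach is approached as far as the arm can. A call is refused whole if a number of a shift passes 62.5 or a number of a turn 10.7, either way. A call with a gripper value outside its range is refused whole. The fingers move at their own pace and stop on an object; FORCE is the grip in N (left out, the last holds). Time passes only in rows, so rows that do not move let the fingers close, or fill a call up. It gives the time, the measured TCP pose, the force, the opening and the grip force at its end, in the units of the state.
- manip.sense(): the state, without advancing time (a new reading comes with each control period).
- manip.snapshot(name): name is "scene" or "top"; returns the picture (384x512x3 uint8, red, green, blue); there is no depth.
- manip.get_calibration(name): a dict with "K" (3x3 intrinsics, pixels), "rvec" (rotation vector, rad) and "tvec" (3), from world to camera coordinates, as OpenCV has them. Camera axes: x right, y down, z forward; pixel columns grow to the right and rows downward; lengths in m; the calibration is good to about 2 mm. A picture is of the moment at which its call begins. get_calibration takes no time and is no camera call.
- manip.sign_off(): hands the job in; it is judged then, once.
The state is a dict: "t": time; "q": joint angles; "qd": joint speeds; "tau": joint torques, N m; "tcp_pos": TCP position; "tool_rot": TCP orientation; "force": force on the tool from outside, world axes, zero at the start; "ft_torque": the same for the moment, N m; "finger_gap": opening from 0.0 (shut) to 1.0 (fully open); "gripper_force": force on a finger pad.
Only numpy, scipy, OpenCV 4.12 (cv2) and the standard library are available. Lean on these libraries where they do the work, as an engineer would, in place of code of your own. Each camera call takes 0.05 s, during which the arm holds its last target. There are 200 camera calls.

## Working session

There is one attempt and no reset: what is moved stays moved. The work goes in short steps, Python scripts to look and compute and a shell command to move; the robot and the scene stay as the last step left them, time stands still between calls to the robot, and variables do not carry over. Pictures are saved under pics/ and viewed, at most 10 in all, crops included, and the job is handed in when it is done.

```bash
mkdir -p pics; cat > h.py <<'E'
import numpy as np, cv2
from station import manip
def snap(n,f):
    im=manip.snapshot(n); cv2.imwrite(f'pics/{f}.png',im[:,:,::-1]); return im
def cam(n):
    c=manip.get_calibration(n); R=cv2.Rodrigues(np.array(c['rvec'],float))[0]; return np.array(c['K']),R,np.array(c['tvec'],float).ravel()
def ray(n,u,v):
    K,R,t=cam(n); d=R.T@np.linalg.inv(K)@[u,v,1]; return -R.T@t,d
def onplane(n,u,v,z):
    o,d=ray(n,u,v); return o+d*(z-o[2])/d[2]
def tri(a,b):
    (o1,d1),(o2,d2)=ray('scene',*a),ray('top',*b)
    s=np.linalg.lstsq(np.c_[d1,-d2],o2-o1,rcond=None)[0]
    p,q=o1+d1*s[0],o2+d2*s[1]; return (p+q)/2,np.linalg.norm(p-q)
def proj(n,p):
    K,R,t=cam(n); x=K@(R@np.array(p)+t); return x[:2]/x[2]
E
python3 - <<'E'
from h import *
a=snap('scene','s0'); b=snap('top','t0')
cv2.imwrite('pics/both0.png',cv2.resize(np.vstack([a,b]),(400,600))[:,:,::-1])
for n in('scene','top'): print(n,-cam(n)[1].T@cam(n)[2])
E
```

```text
scene [ 0.98193014 -0.1630841   0.70683887]
top [0.499014   0.03912853 0.98532634]
```

View pics/s0.png

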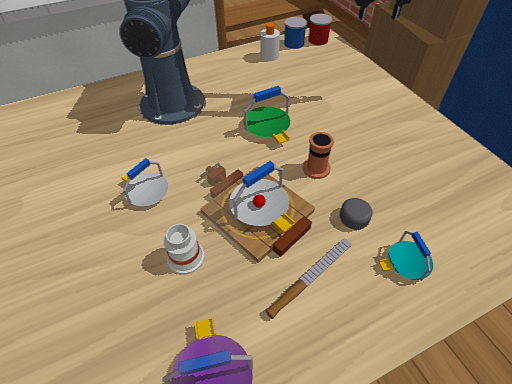

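View pics/t0.png

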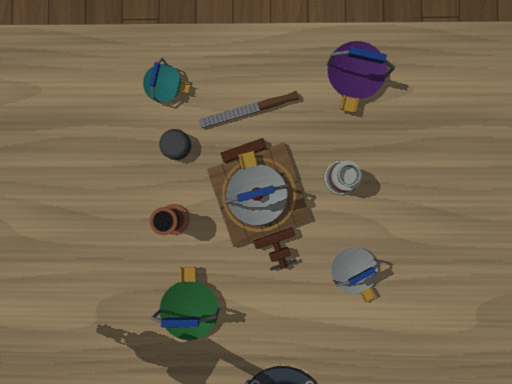

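Candidate handles (scene pixels):
- grey plate on the panel with the ball, (259,174)
- smaller grey plate, (138,169)
- green, (267,94)
- purple, (205,362)
- turquoise, (421,244)

I choose the larger grey one, on the panel with the red ball; in the top view its handle is at (256,194). The lighthouse is at top (345,177) and the smokestack at (165,220).

```bash
python3 - <<'E'
from h import *
a=cv2.imread('pics/s0.png');b=cv2.imread('pics/t0.png')
def blob(im,lo,hi,near,r=45):
    m=cv2.inRange(cv2.cvtColor(im,cv2.COLOR_BGR2HSV),lo,hi)
    k=np.zeros_like(m);cv2.circle(k,near,r,255,-1);m&=k
    n,l,st,c=cv2.connectedComponentsWithStats(m); i=1+np.argmax(st[1:,4]); 
    pts=np.argwhere(l==i)[:,::-1].astype(np.float32); rect=cv2.minAreaRect(pts)
    return np.array(rect[0]),cv2.boxPoints(rect),st[i,4]
B=((105,150,60),(125,255,255));Y=((18,170,110),(30,255,255));Rd=((0,200,80),(4,255,255))
sa,ba,_=blob(a,*B,(259,174),25); sb,bb,_=blob(b,*B,(256,194),25)
print('grip',sa,sb,tri(sa,sb))
def ends(bx):
    e=sorted([((bx[i]+bx[(i+1)%4])/2,np.linalg.norm(bx[i]-bx[(i+1)%4])) for i in range(4)],key=lambda t:t[1])[:2]
    return [e[0][0],e[1][0]]
e=[onplane('top',*p,.147) for p in ends(bb)]; print('ends',e,np.linalg.norm(e[0]-e[1]))
d=e[0]-e[1]; print('bar yaw deg',np.degrees(np.arctan2(d[1],d[0])))
sy,_,ar=blob(b,*Y,(247,159),14); print('lip top',sy,ar,onplane('top',*sy,.040))
# plate disc: grey low saturation
hs=cv2.cvtColor(b,cv2.COLOR_BGR2HSV)
def disc(near,r,z):
    m=cv2.inRange(hs,(0,0,100),(180,45,255));k=np.zeros_like(m);cv2.circle(k,near,r,255,-1);m&=k
    p=np.argwhere(m)[:,::-1].astype(np.float32);h=cv2.convexHull(p);(x,y),r=cv2.minEnclosingCircle(h)
    P=onplane('top',x,y,z);return (x,y,r),P,np.linalg.norm(onplane('top',x+r,y,z)-P)
print('plate',disc((256,194),34,.042))
print('smallplate',disc((353,270),25,.02))
sc,_,ar=blob(a,*Rd,(259,201),10);tc,_,ar2=blob(b,*Rd,(257,194),10);print('ball',sc,ar,tc,ar2,onplane('scene',*sc,.044))
# lighthouse top cup, smokestack
print('LH base scene',onplane('scene',185,255,0.0),'LH top cup tri',tri((180,234),(349,175)))
print('stack tri',tri((321,140),(163,221)))
v=np.vstack([cv2.resize(a[130:270,190:330],(500,300)),cv2.resize(b[135:275,200:400],(500,300))])
v=np.hstack([cv2.resize(a[120:290,120:350],(400,300)),cv2.resize(b[130:280,200:400],(400,300))])
cv2.imwrite('pics/c0.png',v)
s=manip.sense();print(s['t'],s['tcp_pos'],s['tool_rot'],s['finger_gap'])
E
```

```text
grip [258.66098022 173.24876404] [255.39639282 193.10623169] (array([0.51948938, 0.06077968, 0.14276079]), np.float64(0.0009564581324309326))
ends [array([0.52906017, 0.02310947, 0.147     ]), array([0.50931619, 0.09740423, 0.147     ])] 0.0768735087050001
bar yaw deg -75.11752145043174
lip top [247.05883789 158.73530579] 139 [0.60328602 0.0829623  0.04      ]
plate ((254.7413787841797, 194.22413635253906, 31.70966148376465), array([0.51907885, 0.0644172 , 0.042     ]), np.float64(0.07473250334810988))
smallplate ((353.94830322265625, 269.80938720703125, 23.513837814331055), array([ 0.33956721, -0.17257639,  0.02      ]), np.float64(0.05581890673073568))
ball [258.5 200.5] 112 [257.00003052 198.00003052] 5 [0.51778626 0.06129199 0.044     ]
LH base scene [ 0.55395396 -0.14297871  0.        ] LH top cup tri (array([ 0.56176429, -0.14234641,  0.09894613]), np.float64(0.006141352850956675))
stack tri (array([0.4583971 , 0.26512767, 0.106968  ]), np.float64(0.000896680032211669))
0.1 [0.22435195 0.58264472 0.23043083] [ 1.82864942e-01  9.83137548e-01 -9.24208766e-04 -3.45828010e-04] 0.9980576525362171
```

View pics/c0.png

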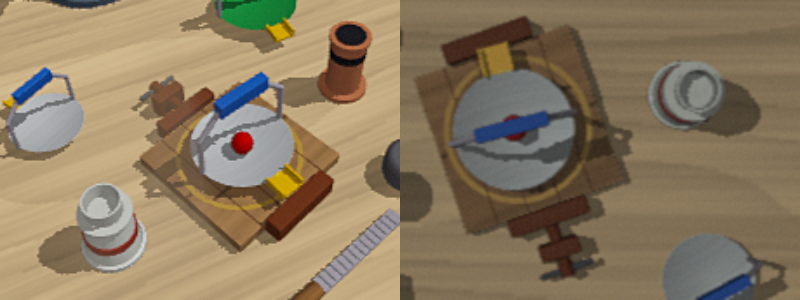

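The crop confirms it: larger grey plate, on the ring, red ball under its blue bar, with the lip pointing about 14.6° from +x. The grip is at about (0.519, 0.0615, 0.138). The lighthouse bears about -79°, so the turn is about -93°. I'm approaching from above.

```bash
python3 -m handwheel '[[28,-50,0,0,0,-5,1],[28,-50,0,0,0,-5.5,1],[28,-50,0,0,0,-5.5,1],[28,-50,0,0,0,-5.5,1],[28,-50,0,0,0,-5.5,1],[28,-50,0,0,0,-5.5,1],[28,-50,0,0,0,-5.5,1],[28,-50,0,0,0,-5.5,1],[28,-50,0,0,0,-5.5,1],[28,-50,0,0,0,-5.5,1]]'
cat >> h.py <<'E'
from scipy.spatial.transform import Rotation as Ro
def st():
    s=manip.sense();M=Ro.from_quat(s['tool_rot']).as_matrix()
    print('t',round(s['t'],2),'tcp',np.round(s['tcp_pos'],4),'yaw_y',round(np.degrees(np.arctan2(M[1,1],M[0,1])),2),'z',np.round(M[:,2],4),'F',np.round(s['force'],2),'T',np.round(s['ft_torque'],3),'gap',round(s['finger_gap'],3),'gf',round(s['gripper_force'],1),'q6',round(s['q'][5],3))
E
python3 - <<'E'
from h import *
st()
# lighthouse: white regions
b=cv2.imread('pics/t0.png');a=cv2.imread('pics/s0.png')
for n,im,c,r in(('top',b,(343,177),30),('scene',a,(183,248),36)):
    hs=cv2.cvtColor(im,cv2.COLOR_BGR2HSV);m=cv2.inRange(hs,(0,0,95),(180,60,255));k=np.zeros_like(m);cv2.circle(k,c,r,255,-1);m&=k
    cs,_=cv2.findContours(m,cv2.RETR_EXTERNAL,cv2.CHAIN_APPROX_NONE);h=max(cs,key=cv2.contourArea)
    print(n,cv2.boundingRect(h),cv2.minEnclosingCircle(h),cv2.fitEllipse(cv2.convexHull(h)))
cv2.imwrite('pics/c1.png',np.hstack([cv2.resize(a[215:280,155:215],None,fx=6,fy=6,interpolation=2),cv2.resize(b[150:205,315:370],(390,390),interpolation=2)]))
E
```

```text
t: 1.35
tcp_pos: [0.5052, 0.0814, 0.2311]
tool_rot: [0.614, 0.789, -0.0, -0.0]
force: [-0.0, 0.2, -0.9]
finger_gap: 1.001
gripper_force: 0.0
t 1.35 tcp [0.5052 0.0814 0.2311] yaw_y 14.23 z [-4.e-04  2.e-04 -1.e+00] F [-0.04  0.17 -0.89] T [ 0.003 -0.029 -0.004] gap 1.001 gf 0.0 q6 -0.307
top (324, 160, 37, 35) ((342.2372741699219, 175.61016845703125), 19.324413299560547) ((341.84912109375, 176.2430877685547), (33.5283203125, 38.70400619506836), 60.26552200317383)
scene (164, 223, 34, 38) ((180.38095092773438, 241.76190185546875), 18.8734130859375) ((180.4207763671875, 241.98403930664062), (33.419490814208984, 38.13294982910156), 162.23745727539062)
```

View pics/c1.png

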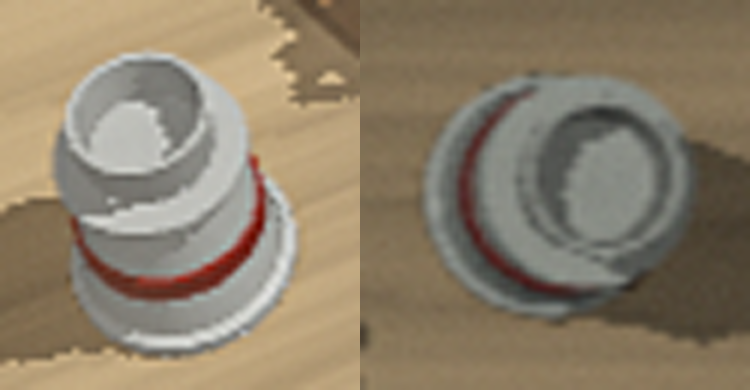

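The lighthouse rim centre is at scene (177.5,233.7) and top (348.7,175). Its base centre is at about top (341.8,177.5).

```bash
python3 - <<'E'
from h import *
r,g=tri((177.5,233.7),(348.7,175));b=onplane('top',341.8,177.5,.004);print(r,g,b,onplane('top',348.7,175,.101),onplane('scene',177.5,233.7,.101))
for p in(r,b): d=p[:2]-[.519,.0615];print(np.degrees(np.arctan2(d[1],d[0])),np.linalg.norm(d))
E
python3 -m handwheel '[[7,-10,0,0,0,0.4,0.6],[7,-10,0,0,0,0,0.6],[0,0,-10,0,0,0,0.6],[0,0,-10,0,0,0,0.6],[0,0,-10,0,0,0,0.6],[0,0,-5,0,0,0,0.6],[0,0,0,0,0,0,0.6],[0,0,0,0,0,0,0.6],[0,0,0,0,0,0,0.6],[0,0,0,0,0,0,0.6]]'
python3 - <<'E'
from h import *
st();a=snap('scene','s1');b=snap('top','t1')
B=((105,150,60),(125,255,255))
m=cv2.inRange(cv2.cvtColor(a,cv2.COLOR_RGB2HSV),*B);k=np.zeros_like(m);cv2.circle(k,(259,174),25,255,-1);M=cv2.moments(m&k);print(M['m10']/M['m00'],M['m01']/M['m00'])
cv2.imwrite('pics/c2.png',cv2.resize(a[60:240,160:400],(800,600),interpolation=2)[:,:,::-1])
E
```

```text
[ 0.56085392 -0.14415582  0.10018263] 0.0005347416199614389 [ 0.56133862 -0.14753069  0.004     ] [ 0.56072151 -0.14424726  0.101     ] [ 0.56153207 -0.14393187  0.101     ]
-78.49658405682764 0.20987154876394812
-78.54979491971211 0.21327538232101917
t: 2.6
tcp_pos: [0.5189, 0.0631, 0.1966]
tool_rot: [0.61, 0.792, 0.0, 0.0]
force: [0.5, 0.3, 0.7]
finger_gap: 0.602
gripper_force: 0.0
t 2.6 tcp [0.5189 0.0631 0.1966] yaw_y 14.82 z [ 7.e-04 -1.e-04 -1.e+00] F [0.46 0.35 0.69] T [0.036 0.041 0.008] gap 0.602 gf 0.0 q6 -0.352
258.3541666666667 173.5654761904762
```

View pics/c2.png

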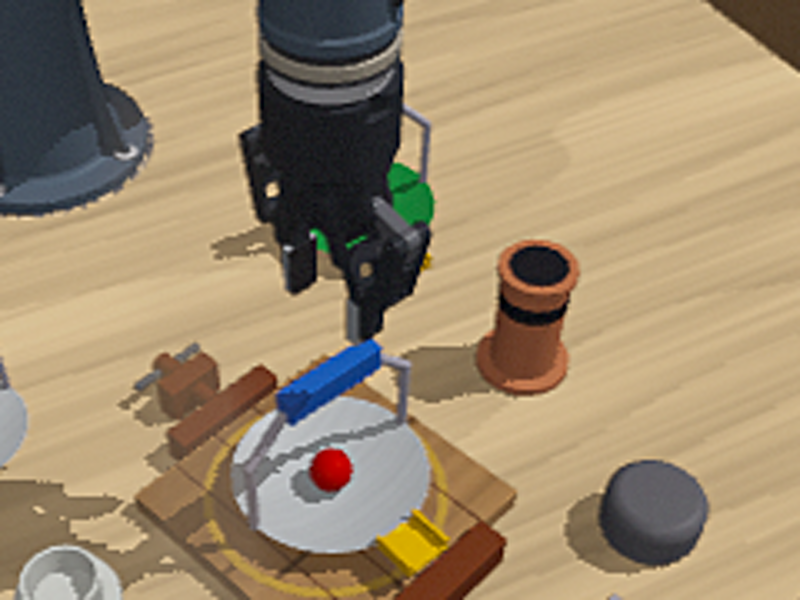

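The gripper stands squarely over the bar, clear of the rest. I'm lowering to TCP z 0.119 and closing gently.

```bash
python3 -m handwheel '[[0,-2,-10,0,0,0,0.6],[0,0,-10,0,0,0,0.6],[0,0,-10,0,0,0,0.6],[0,0,-10,0,0,0,0.6],[0,0,-10,0,0,0,0.6],[0,0,-10,0,0,0,0.6],[0,0,-10,0,0,0,0.6],[0,0,-8,0,0,0,0.6],[0,0,0,0,0,0,0.6],[0,0,0,0,0,0,0.6]]' 25
python3 - <<'E'
from h import *
st();a=snap('scene','s2')
cv2.imwrite('pics/c3.png',cv2.resize(a[110:250,190:330],(560,560),interpolation=2)[:,:,::-1])
E
```

```text
t: 3.95
tcp_pos: [0.5189, 0.0612, 0.1185]
tool_rot: [0.61, 0.792, 0.0, 0.0]
force: [0.2, -0.1, 0.8]
finger_gap: 0.6
gripper_force: 0.0
t 3.95 tcp [0.5189 0.0612 0.1185] yaw_y 14.83 z [ 5.e-04 -1.e-04 -1.e+00] F [ 0.23 -0.1   0.77] T [ 0.085  0.017 -0.017] gap 0.6 gf 0.0 q6 -0.355
```

View pics/c3.png

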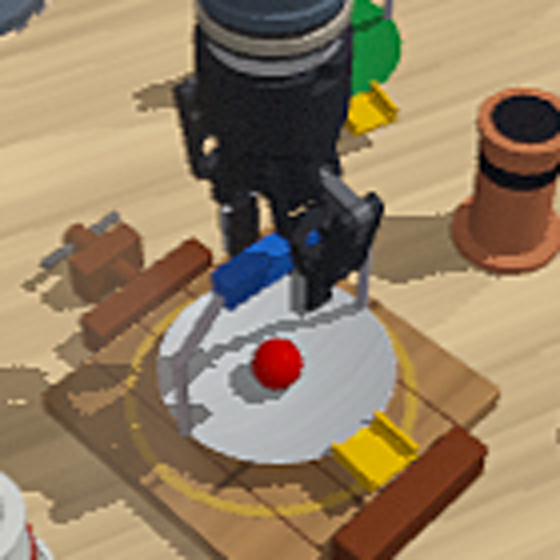

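The fingers straddle the bar at its middle, and the ball is centred. I'm closing in steps.

```bash
python3 -m handwheel '[[0,0,0,0,0,0,0.45],[0,0,0,0,0,0,0.35],[0,0,0,0,0,0,0.28],[0,0,0,0,0,0,0.24],[0,0,0,0,0,0,0.21],[0,0,0,0,0,0,0.18],[0,0,0,0,0,0,0.15],[0,0,0,0,0,0,0.12],[0,0,0,0,0,0,0.09],[0,0,0,0,0,0,0.05]]' 25 >/dev/null
python3 -c "
from h import *
st()"
python3 -m handwheel '[[0,0,0,0,0,0,0],[0,0,0,0,0,0,0],[0,0,0,0,0,0,0],[0,0,0,0,0,0,0],[0,0,0,0,0,0,0],[0,0,0,0,0,0,0],[0,0,0,0,0,0,0],[0,0,0,0,0,0,0],[0,0,0,0,0,0,0],[0,0,0,0,0,0,0]]' 70 >/dev/null
python3 -c "
from h import *
st()"
```

```text
t 5.25 tcp [0.5188 0.0612 0.1183] yaw_y 14.83 z [ 4.e-04  1.e-04 -1.e+00] F [ 0.34 -0.03 -0.22] T [ 0.139 -0.117  0.014] gap 0.183 gf 25.6 q6 -0.356
t 6.5 tcp [0.519  0.0612 0.1185] yaw_y 14.82 z [ 8.e-04 -0.e+00 -1.e+00] F [2.08 0.83 3.52] T [ 0.16  -0.297  0.028] gap 0.174 gf 69.2 q6 -0.356
```

```bash
python3 -m handwheel '[[0,0,0.5,0,0,0,0],[0,0,1,0,0,0,0],[0,0,1.5,0,0,0,0],[0,0,2,0,0,0,0],[0,0,2.5,0,0,0,0],[0,0,2.5,0,0,0,0],[0,0,2,0,0,0,0],[0,0,1.5,0,0,0,0],[0,0,1,0,0,0,0],[0,0,0.5,0,0,0,0]]'>/dev/null
python3 - <<'E'
from h import *
st();a=snap('scene','s3')
m=cv2.inRange(cv2.cvtColor(a,cv2.COLOR_RGB2HSV),(0,200,80),(4,255,255));k=np.zeros_like(m);cv2.circle(k,(259,195),22,255,-1);M=cv2.moments(m&k);u=M['m10']/M['m00'],M['m01']/M['m00'];print(u,onplane('scene',*u,.044+.015))
cv2.imwrite('pics/c4.png',cv2.resize(a[110:250,190:330],(560,560),interpolation=2)[:,:,::-1])
E
```

```text
t 7.75 tcp [0.5187 0.0612 0.1334] yaw_y 14.83 z [ 0. -0. -1.] F [-0.13  0.2  -3.68] T [ 0.015 -0.007  0.007] gap 0.176 gf 68.3 q6 -0.356
(258.991452991453, 196.5982905982906) [0.51831597 0.06239664 0.059     ]
```

View pics/c4.png

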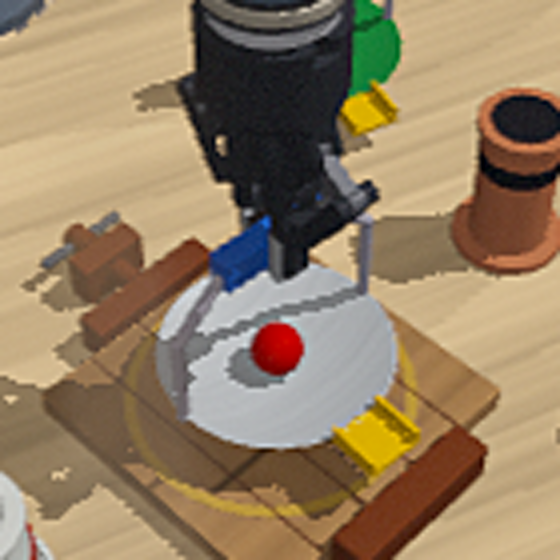

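The plate is lifted 15 mm, level, with the ball centred and about 3.7 N on the wrist. I'm raising the remaining 66 mm.

```bash
python3 -m handwheel '[[0,0,0.5,0,0,0,0],[0,0,1,0,0,0,0],[0,0,2,0,0,0,0],[0,0,3,0,0,0,0],[0,0,4,0,0,0,0],[0,0,4.5,0,0,0,0],[0,0,4.5,0,0,0,0],[0,0,4.5,0,0,0,0],[0,0,4.5,0,0,0,0],[0,0,4.5,0,0,0,0]]'>/dev/null
python3 -m handwheel '[[0,0,4.5,0,0,0,0],[0,0,4.5,0,0,0,0],[0,0,4.5,0,0,0,0],[0,0,4.5,0,0,0,0],[0,0,4.5,0,0,0,0],[0,0,4,0,0,0,0],[0,0,3,0,0,0,0],[0,0,2,0,0,0,0],[0,0,1,0,0,0,0],[0,0,0.5,0,0,0,0]]'>/dev/null
cat >> h.py <<'E'
def ball(f):
    a=snap('scene',f);z=manip.sense()['tcp_pos'][2]-.1185+.044
    p=manip.sense()['tcp_pos']; c=proj('scene',[p[0],p[1],z])
    m=cv2.inRange(cv2.cvtColor(a,cv2.COLOR_RGB2HSV),(0,200,80),(4,255,255));k=np.zeros_like(m);cv2.circle(k,tuple(int(v) for v in c),30,255,-1)
    M=cv2.moments(m&k);u=M['m10']/M['m00'],M['m01']/M['m00'];print('ball',np.round(u,1),M['m00']/255,'offset mm',np.round((onplane('scene',*u,z)-p)[:2]*1e3,1)); return a
E
python3 -c "
from h import *
st();ball('s4')"
```

```text
t 10.3 tcp [0.5186 0.0612 0.1993] yaw_y 14.83 z [-2.e-04 -0.e+00 -1.e+00] F [ 0.02  0.25 -3.63] T [ 0.002 -0.019  0.023] gap 0.176 gf 68.4 q6 -0.356
ball [258.8 177.9] 133.0 offset mm [-0.9  1.3]
```

```bash
python3 -m handwheel '[[0,0,0,0,0,-0.5,0],[0,0,0,0,0,-1,0],[0,0,0,0,0,-1.5,0],[0,0,0,0,0,-2,0],[0,0,0,0,0,-2.5,0],[0,0,0,0,0,-2.8,0],[0,0,0,0,0,-2.8,0],[0,0,0,0,0,-2.8,0],[0,0,0,0,0,-2.8,0],[0,0,0,0,0,-2.8,0]]'>/dev/null
python3 -c "
from h import *
st();ball('s5')"
python3 -m handwheel '[[0,0,0,0,0,-2.8,0],[0,0,0,0,0,-2.8,0],[0,0,0,0,0,-2.8,0],[0,0,0,0,0,-2.8,0],[0,0,0,0,0,-2.8,0],[0,0,0,0,0,-2.8,0],[0,0,0,0,0,-2.8,0],[0,0,0,0,0,-2.8,0],[0,0,0,0,0,-2.8,0],[0,0,0,0,0,-2.8,0]]'>/dev/null
python3 -m handwheel '[[0,0,0,0,0,-2.8,0],[0,0,0,0,0,-2.8,0],[0,0,0,0,0,-2.8,0],[0,0,0,0,0,-2.8,0],[0,0,0,0,0,-2.8,0],[0,0,0,0,0,-2.8,0],[0,0,0,0,0,-2.8,0],[0,0,0,0,0,-2.8,0],[0,0,0,0,0,-2.8,0],[0,0,0,0,0,-2.8,0]]'>/dev/null
python3 -c "
from h import *
st()"
python3 -m handwheel '[[0,0,0,0,0,-2.8,0],[0,0,0,0,0,-2.8,0],[0,0,0,0,0,-2.5,0],[0,0,0,0,0,-2.2,0],[0,0,0,0,0,-1.8,0],[0,0,0,0,0,-1.4,0],[0,0,0,0,0,-1,0],[0,0,0,0,0,-0.7,0],[0,0,0,0,0,-0.4,0],[0,0,0,0,0,-0.2,0]]'>/dev/null
python3 - <<'E'
from h import *
st();a=ball('s6');b=snap('top','t6')
m=cv2.inRange(cv2.cvtColor(b,cv2.COLOR_RGB2HSV),(18,170,110),(30,255,255));k=np.zeros_like(m);cv2.circle(k,tuple(int(v) for v in proj('top',[.537,-.03,.12])),22,255,-1)
y,x=np.nonzero(m&k);c=x.mean(),y.mean();p=onplane('top',*c,.120)
m=cv2.inRange(cv2.cvtColor(a,cv2.COLOR_RGB2HSV),(18,170,110),(30,255,255));k=np.zeros_like(m);cv2.circle(k,tuple(int(v) for v in proj('scene',[.537,-.03,.12])),25,255,-1)
y,x=np.nonzero(m&k);d=x.mean(),y.mean();q=onplane('scene',*d,.120)
for r,n in((p,c),(q,d)):print('lip',n,r,np.degrees(np.arctan2(r[1]-.0612,r[0]-.5187)))
cv2.imwrite('pics/c6.png',np.hstack([cv2.resize(a[110:290,140:350],(400,343)),cv2.resize(b[110:270,200:386],(400,343))])[:,:,::-1])
E
```

```text
t 11.6 tcp [0.5187 0.0612 0.1993] yaw_y -6.83 z [-0. -0. -1.] F [-0.31 -1.08 -4.11] T [-0.03  -0.013 -0.052] gap 0.177 gf 68.3 q6 0.023
ball [258.7 178.2] 133.0 offset mm [-0.5  0.7]
t 14.15 tcp [0.5187 0.0612 0.1993] yaw_y -62.78 z [ 1.e-04  0.e+00 -1.e+00] F [-0.29  0.36 -3.8 ] T [ 0.024  0.009 -0.001] gap 0.177 gf 68.3 q6 0.999
t 15.4 tcp [0.5187 0.0612 0.1993] yaw_y -78.49 z [-1.e-04 -0.e+00 -1.e+00] F [-0.32 -0.46 -4.48] T [0.031 0.065 0.025] gap 0.173 gf 68.3 q6 1.273
ball [257.8 177.7] 133.0 offset mm [-2.6 -0.4]
lip (np.float64(300.9642857142857), np.float64(187.39285714285714)) [ 0.53242735 -0.0375334   0.12      ] -82.08465048643428
lip (np.float64(226.08298755186723), np.float64(196.99170124481327)) [ 0.5317147  -0.02248557  0.12      ] -81.16022699469485
```

View pics/c6.png

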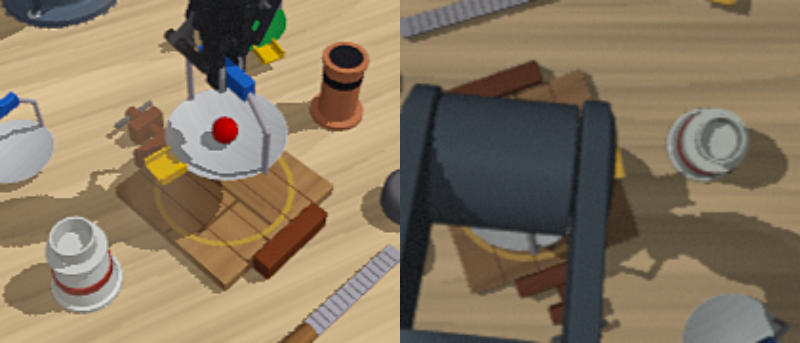

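Lip left of the plate at (165,165) in the left crop, aimed at the lighthouse at (75,265); the ball is at (225,130). I'll let it settle and recheck the lip bearing using its outer edge.

```bash
python3 -m handwheel '[[0,0,0,0,0,0,0],[0,0,0,0,0,0,0],[0,0,0,0,0,0,0],[0,0,0,0,0,0,0],[0,0,0,0,0,0,0],[0,0,0,0,0,0,0],[0,0,0,0,0,0,0],[0,0,0,0,0,0,0],[0,0,0,0,0,0,0],[0,0,0,0,0,0,0]]'>/dev/null
python3 - <<'E'
from h import *
st();a=ball('s7')
cs=np.array([.5187,.0612])
for f,yaw,z0 in(('s0',14.83,.018),('s4',14.83,.099),('s7',-78.5,.099)):
    im=cv2.imread(f'pics/{f}.png');y=np.radians(yaw);e=np.array([np.cos(y),np.sin(y)])
    c=proj('scene',[*(cs+.09*e),z0+.02]);m=cv2.inRange(cv2.cvtColor(im,cv2.COLOR_BGR2HSV),(18,150,60),(32,255,255));k=np.zeros_like(m);cv2.circle(k,tuple(int(v) for v in c),24,255,-1)
    h=max(cv2.findContours(m&k,0,1)[0],key=cv2.contourArea)
    pred=[proj('scene',[*(cs+r*e+s*np.array([-e[1],e[0]])),z0+.024]) for r,s in((.102,.018),(.102,-.018),(.075,-.018),(.075,.018))]
    M=cv2.moments(h);q=cv2.boxPoints(cv2.minAreaRect(h))
    print(f,'blob',M['m10']/M['m00'],M['m01']/M['m00'],'rect',np.round(q,1).tolist(),'pred',np.round(pred,1).tolist())
v=cv2.resize(a[160:235,195:295],(800,600),interpolation=2)[:,:,::-1].copy()
for p in pred: cv2.circle(v,(int((p[0]-195)*8),int((p[1]-160)*8)),4,(255,0,255),-1)
cv2.imwrite('pics/c7.png',v)
E
```

```text
t 16.75 tcp [0.5187 0.0612 0.1993] yaw_y -78.47 z [-0.  0. -1.] F [ 0.05 -0.09 -3.65] T [-0.003  0.044  0.005] gap 0.174 gf 68.3 q6 1.273
ball [257.8 177.8] 135.0 offset mm [-2.4 -0.6]
s0 blob 283.328743545611 222.81755593803786 rect [[260.6000061035156, 234.89999389648438], [290.79998779296875, 201.10000610351562], [304.0, 212.8000030517578], [273.70001220703125, 246.6999969482422]] pred [[293.9, 223.9], [282.4, 232.6], [274.3, 225.1], [285.7, 216.5]]
s4 blob 286.46960167714883 204.09329140461216 rect [[271.0, 197.0], [292.70001220703125, 188.3000030517578], [305.1000061035156, 219.3000030517578], [283.3999938964844, 228.0]] pred [[296.8, 202.2], [284.4, 211.3], [275.5, 203.4], [287.8, 194.6]]
s7 blob 226.03234880450069 196.74964838255977 rect [[214.0, 194.60000610351562], [226.0, 183.8000030517578], [239.0, 198.1999969482422], [227.0, 209.0]] pred [[225.0, 206.6], [215.5, 196.0], [226.0, 190.0], [235.6, 200.4]]
```

View pics/c7.png

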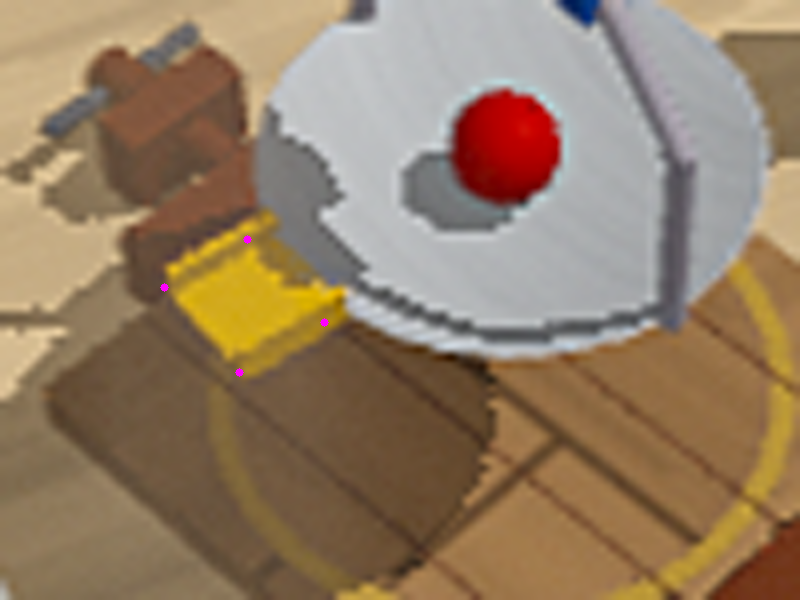

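The lip's side edges run parallel to the predicted ones, and its bearing agrees with the lighthouse to within about 2°. The ball is within 3 mm of the middle, the arm is still, the tool is vertical and the underside is about 81 mm clear. I'm handing it in.

```bash
python3 -c "
from h import *
print(manip.sign_off())"
```

```text
the job is handed in; nothing more can be done
None
```

I handed the job in with the plate held level and still about 8 cm above the ring, its lip pointing at the lighthouse to within about 2° and the ball within about 3 mm of the middle.

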